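# Release the cam lock and send the sample slide under the microscope

## Robot

A 6-joint arm with a two-finger parallel gripper is mounted at the origin on the work surface. World frame = base frame: x ahead of the robot, y to its left, z up, the work surface at z = 0. Lengths are in m, angles in rad, forces in N, time in s.
With the tool pointing down it reaches from about 0.35 to 0.775 m from the base axis. Payload 5.5 kg.
Tool frame: the origin (TCP) lies at the very end of the fingers, on their centre line; the grasp point (between the pads) lies r.tcp_to_grasp behind it (r.tcp_to_grasp is the distance from the TCP to the grasp point, in m); z points along the fingers, y is the line along which they close (so a half turn about z gives the same grasp; the last joint's range is limited). The gripper opens to 85 mm and grips with 20 to 120 N. Pads are 22 mm wide; open, the fingers measure 114 mm over their backs; the gripper's body (76 mm by 85 mm) begins 54 mm behind the grasp point. The pads swing forward as they close: fully open they stand 13 mm farther back than shut.
Start: joints at [1.063, 0.313, 0.046, 1.304, 0, 1.431], TCP at [0.207, 0.537, 0.192] pointing down, gripper open.
Joint ranges: [-2.76, 2.76], [-0.86, 1.69], [-1.03, 1.26], [-2.2, 2.34], [-1.47, 1.5], [-3.14, 3.14]. Speed limits (rad/s): [2.57, 2.57, 3.14, 3.14, 3.14, 3.14].

## Interface

Orientations are given as a unit quaternion [x, y, z, w].
In Python, from cell import r gives the robot as it stands.
- The arm moves only by the tool move_arm, never from a script. Its argument "plan" is a list of rows, each a list of 6 numbers: the shift along the tool's x, y, z as a fraction of full scale, then the turn, a rotation vector about the tool's x, y, z as a fraction of full scale. In form: [[dx, dy, dz, rx, ry, rz], ...]. A call has 1 to 20 rows; each row shifts and turns the commanded pose from where the row before left it, along the tool's axes as they then stand; what a row does not reach is not made up. Full scale, the value 1, is 0.075 m for a shift and 120 degrees for a turn. A row lasts 1/10 s, in which the tool goes at most 50 mm and 8.59 degrees, less where a joint would pass 70% of its speed; a pose out of reach is approached as far as the arm can. A call with a number of a shift or a turn outside -1 to 1 is refused whole. A call with a gripper value outside its range is refused whole. "hand" is the closure, from -1 (fully open) to 1 (shut), set as the call begins (left out, the last holds). The fingers move at their own pace and stop on an object; "grip_force" is the grip in N (left out, the last holds). Time passes only in rows, so rows that do not move let the fingers close. It gives the time, the measured TCP pose, the force, the opening and the grip force at its end, in the units of the state.
- r.read_state(): the state, without advancing time (a new reading comes with each control period).
- r.camera(name): name is "scene" or "side" or "wrist"; returns (picture, depth): 420x560x3 uint8, red, green, blue; 420x560 float32, m along the optical axis (not along the pixel's ray), 0 where there is no reading.
- r.get_calibration(name): a dict with "fx", "fy", "cx", "cy" (pixels), "cam_to_world" (4x4, takes a point from camera to world coordinates); the wrist camera has in their place "mount" (4x4, takes a point from camera to tool coordinates, whose origin is the TCP and whose axes are the flange's). Camera axes: x right, y down, z forward; pixel columns grow to the right and rows downward; lengths in m; the calibration is good to about 2 mm. The wrist camera is an equidistant fisheye: a pixel r from the principal point sees the ray r / f radians off the axis. A picture is of the moment at which its call begins: read the wrist's pose just before it. get_calibration takes no time and is no camera call.
- r.hand_in(): hands the job in; it is judged then, once.
Trained networks look in the newest picture that a camera, given by its name, has taken for a name from the list of things; names that differ only in an ending like _2 or _b are one class to them, and where a whole thing is asked for, a point or a joint stands for the part that bears it (a point fixed in the world has none). Each returns a list of dicts, best first, with "conf" (0 to 1); they miss things now and then, are a little off and sometimes report something else, mostly with a low value. They report only what shows in the picture. A call takes as long as a camera call.
- r.recognise(thing, camera): "centre" ([column, row] in pixels, amid what is visible of it).
- r.outline_of(thing, camera): "pixels" (420x560 bool, what is visible of it) and "centre" ([column, row] in pixels, amid what is visible of it).
The state is a dict: "clock": time; "joints": joint angles; "joint_vel": joint speeds; "joint_efforts": joint torques, N m; "tool_pos": TCP position; "tcp_rot": TCP orientation; "force": force on the tool from outside, world axes, zero at the start; "ft_torque": the same for the moment, N m; "width": finger opening in m; "gripper_force": force on a finger pad.
Only numpy, scipy, OpenCV 4.12 (cv2) and the standard library are available. Lean on these libraries where they do the work, as an engineer would, in place of code of your own. Each camera call takes 0.05 s, during which the arm holds its last target. There are 200 camera calls.

## Task

The slide that carries the sample dish to the microscope is held back by a cam lock: swing the upright pin on the cam's lever round with the fingertips until the cam is at its low point, its flat side facing the slide and lying parallel to it, and only then push the slide forward by its upright end plate, fully home against its stop, so that the dish comes under the objective. Only push, gently, and lift nothing; leave the cam at its low point, the dish in its nest and everything else on the bench where it is.

Things in the scene. Friction and masses are not known exactly. Their poses are not given: they have to be found in the camera images.
- stage: White microscope stage plate fixed to the bench, 12 mm thick, covering x -160..270, y -85..180 mm. Origin at bench level on the centre line of the guides, where the slide's origin is when home; x along the guides = the slide's forward direction, y towards the cam's side, z up. Rails 10 mm wide, 8 mm high stand on the plate at y = +-56 mm; a rigid 16 mm high stop bar crosses it at x = 230 mm.
- objective (a point): Centre of the underside of the microscope's objective (54 mm across), 150 mm above the bench at stage (175, 0) mm. The head above it is 200 to 350 mm high and covers stage x 130..250 mm, y -110..165; its column stands at stage (195, 142). Cam and end plate are worked at stage x below 60 mm.
- slide: Aluminium slide, a plate 290 x 100 x 12 mm lying loose between the rails on the stage plate (0.4 to 0.9 kg, 3 to 10 N to push). Origin on its underside, on the centre line; x forward, z up; the plate covers x -60..230 mm. The upright end plate to push on is at x -60..-52, y -35..35 mm, its top 54 mm above the underside. Stage x of the origin: 0 fully home, -85 to -53 mm at the start.
- nose (a point): Tip of the follower nose, a steel bar across the top of the slide, 16 mm wide (along x), 24 to 36 mm above the bench, sticking out over the rail to slide y = 82 mm at slide x = 0. It must pass along the cam's flat; while the cam is not low it runs against the cam's rim when the slide's stage x is about -41 mm. Axes as the slide.
- push_plate (a point): Point on the slide: middle of the top edge of the rear face of the upright end plate, 66 mm above the bench. Push here or up to 25 mm lower, in the slide's +x direction. Axes as the slide.
- cam (a joint): Angle of the cam plate about its vertical axis (rad, positive = anticlockwise from above). 0 = low point: the flat faces the slide, parallel to it, and the lever points straight away from the slide (stage +y). Starts at +0.9 to +2.1, so turn it clockwise; it can overrun to -1.3. It stays where it is left and takes about 2 N at the pin.
- cam_axis (a point): Cam axis at the top of the cam plate, 38 mm above the bench, at (0, 105) mm in the stage frame, axes as the stage. The cam plate is a steel disc of radius 40 mm, 26 to 38 mm above the bench, with one flat cut 10 mm from the axis. On it, opposite the flat, lies the lever, 14 mm wide, its top 46 mm above the bench.
- cam_pin (a point): Centre of the top of the upright round pin at the lever's end: radius 7 mm, standing from 46 to 95 mm above the bench, 50 mm from the cam axis. It goes round with the cam: its direction from the axis is stage +y turned by the cam angle.
- dish: Closed clear sample dish, 90 mm across, 16 mm high, loose in a nest of four low pins on the slide, centre at slide x = 175 mm. Origin at the centre of its underside, 12 mm above the slide's underside. Leave it there.
- potato_a: Potato, 85 mm long, 54 mm high, lying on the bench; origin under its middle, x along its length. Bystander.
- potato_b: Potato, 70 mm long, 50 mm high, on the bench; origin under its middle. Bystander.
- potato_c: Potato, 78 mm long, 52 mm high, on the bench; origin under its middle. Bystander.
- potato_half: Half potato, 52 mm across, 28 mm high, cut face up on the stage plate, forward of the cam; origin under its middle. Bystander.
- small_dish: Small closed dish, 54 mm across, 14 mm high, on the stage plate behind the cam; origin under its middle. Bystander.
- dish_stack: Stack of dishes (one piece), 90 mm across, 48 mm high, on the bench; origin under its middle. Bystander.
- wash_bottle: White bottle, 60 mm across, 160 mm high, on the bench beside the stage; origin under its middle. Bystander.

How it is judged:
On the way, in this order (a step that is already met when the one before it is completed fails the run):
1. the cam is at its low point (within 0.3 rad) while the slide is still back (value of joint cam between -0.3 and 0.3 rad and x of slide in the frame of stage below -0.035 m), for 0.2 s.
2. the slide is pushed fully home (x of slide in the frame of stage above -0.005 m), for 0.2 s.
At the end, for the whole second after the job is handed in: The slide is at rest flat in its guides within 5 mm of its home stop, the cam is within 0.35 rad of its low point, and the dish is in its nest on the slide (x of slide in the frame of stage above -0.005 m and z of slide in the frame of stage below 0.016 m and value of joint cam between -0.35 and 0.35 rad and linear speed of slide below 0.01 m/s and z of dish in the frame of slide below 0.016 m and x of dish in the frame of slide between 0.169 and 0.181 m); the robot touches nothing.
It fails at once if the slide is pushed more than 10 mm forward while the cam is more than 0.4 rad from its low point (distance of slide from where it was at the start of the episode above 0.01 m and not (value of joint cam between -0.4 and 0.4 rad)).
It fails at once if the slide is lifted (8 mm) (z of slide in the frame of stage above 0.02 m).
It fails at once if the dish is lifted or leaves its nest (z of dish in the frame of slide above 0.02 m or distance between dish and push_plate above 0.25 m).
It fails at once if the slide or the cam is pushed hard (over 40 N) (contact force between the fingers and slide above 40 N or contact force between the fingers and cam above 40 N).
It fails at once if a bystander is moved more than 15 mm (distance of any of potato_a, potato_b, potato_c, potato_half, small_dish, dish_stack, wash_bottle from where it was at the start of the episode above 0.015 m).
It also fails if it takes over 64 s, if anything falls off the work surface, if the arm or the gripper's body presses on something with over 40 N, if the wrist force passes 120 N, or if a joint passes its speed limit or range.

## Working session

There is one attempt and no reset: what is moved stays moved. The work goes in short steps, Python scripts to look and compute and a tool call to move; the robot and the scene stay as the last step left them, time stands still between calls to the robot, and variables do not carry over. Pictures are saved under pics/ and viewed, at most 10 in all, crops included, and the job is handed in when it is done.

Besides the shell and the picture viewer there is one more tool, called after "Call:" as a command line: name --pt "numbers of a row" for each row, then --argument value for the rest. move_arm: Moves the arm, as the interface text tells. Shift numbers are shares of 0.075 m and turn numbers shares of 120 degrees, none past 1 either way. Its arguments: {"type":"object","properties":{"plan":{"type":"array","items":{"type":"array","items":{"type":"number"}}},"hand":{"type":"number"},"grip_force":{"type":"number"}},"required":["plan"]}

```bash
mkdir -p pics
cat > h.py <<'E'
import numpy as np, cv2
from cell import r
from scipy.spatial.transform import Rotation as R
def shot(name,fn=None):
    p,d=r.camera(name)
    if fn: cv2.imwrite('pics/'+fn,p[:,:,::-1])
    return p,d
def world(cam,d,mask):
    c=r.get_calibration(cam); v,u=np.nonzero(mask&(d>0)); z=d[v,u]
    P=np.c_[(u-c['cx'])/c['fx']*z,(v-c['cy'])/c['fy']*z,z,np.ones_like(z)]
    return (P@np.array(c['cam_to_world']).T)[:,:3]
def proj(cam,P):
    c=r.get_calibration(cam); T=np.linalg.inv(np.array(c['cam_to_world']))
    q=np.c_[np.atleast_2d(P),np.ones(len(np.atleast_2d(P)))]@T.T
    return np.c_[q[:,0]/q[:,2]*c['fx']+c['cx'],q[:,1]/q[:,2]*c['fy']+c['cy']]
E
python3 - <<'E'
from h import *
print(r.read_state()); 
for cam in ('scene','side'):
    p,d=shot(cam,cam+'1.png'); print(cam,np.array(r.get_calibration(cam)['cam_to_world']).round(3).tolist())
    np.savez(cam+'1.npz',p=p,d=d)
    for t in ('stage','slide','cam','cam_pin','push_plate','nose','dish','wash_bottle','small_dish','potato_half','dish_stack','potato_a'):
        for o in r.outline_of(t,cam)[:3 if 'potato' in t else 1]:
            P=world(cam,d,o['pixels'])
            print(t,round(o['conf'],2),np.round(o['centre']),len(P),np.median(P,0).round(3) if len(P) else '', np.percentile(P,[2,98],axis=0).round(3).tolist() if len(P) else '')
E
```

```text
{'clock': 0.0, 'joints': array([ 1.06338758e+00,  3.14013636e-01,  4.49811789e-02,  1.30357533e+00,
       -3.24236413e-06,  1.43118878e+00]), 'joint_vel': array([ 1.00993825e-03,  6.64587478e-04, -8.89900858e-05, -3.35881378e-04,
        1.54573710e-03,  2.71653128e-04]), 'joint_efforts': array([-1.45374725e-03, -4.80629683e+01,  2.98532456e+01,  1.93194434e-02,
       -3.57295430e-04,  1.22055087e-05]), 'tool_pos': array([0.20648432, 0.53603621, 0.19140229]), 'tcp_rot': array([ 1.82865707e-01,  9.83137484e-01, -8.59262113e-04, -2.86389844e-04]), 'force': array([-0.9964309 ,  0.7470768 ,  0.72908359]), 'ft_torque': array([-0.0209684 ,  0.01973697,  0.01212572]), 'gripper_force': 0.0, 'width': 0.08573121270217099}
scene [[-0.253, 0.56, -0.789, 1.388], [0.968, 0.146, -0.206, 0.233], [-0.0, -0.816, -0.579, 0.699], [0.0, 0.0, 0.0, 1.0]]
stage 0.62 [238. 216.] 9380 [ 0.593 -0.111  0.037] [[0.402, -0.202, 0.007], [0.665, 0.185, 0.315]]
slide 0.75 [305. 212.] 1449 [0.48  0.051 0.024] [[0.416, -0.12, 0.02], [0.538, 0.154, 0.049]]
cam 0.92 [302. 229.] 515 [0.57  0.066 0.039] [[0.536, 0.025, 
[... 1904 characters left out ...]
]
wash_bottle 0.61 [268. 311.] 1403 [ 0.726 -0.192  0.097] [[0.694, -0.207, 0.011], [0.745, -0.162, 0.16]]
small_dish 0.49 [304. 209.] 263 [0.59  0.167 0.024] [[0.565, 0.146, 0.012], [0.613, 0.196, 0.027]]
potato_half 0.82 [268. 259.] 321 [ 0.619 -0.043  0.038] [[0.593, -0.064, 0.011], [0.642, -0.018, 0.041]]
dish_stack 0.78 [317. 262.] 1322 [0.718 0.012 0.046] [[0.673, -0.017, 0.002], [0.756, 0.066, 0.049]]
potato_a 0.76 [337. 225.] 433 [0.691 0.137 0.041] [[0.651, 0.117, -0.0], [0.711, 0.175, 0.051]]
potato_a 0.62 [279. 152.] 335 [0.414 0.294 0.04 ] [[0.386, 0.27, 0.016], [0.432, 0.332, 0.053]]
potato_a 0.55 [322. 179.] 296 [0.575 0.287 0.038] [[0.54, 0.269, -0.001], [0.593, 0.349, 0.049]]
```

Run:
```python
from h import *
a=np.load('scene1.npz');b=np.load('side1.npz')
im=np.hstack([cv2.resize(a['p'][140:320,140:440],(400,240)),cv2.resize(b['p'][140:320,120:420],(400,240))]);
im=np.vstack([cv2.resize(a['p'][150:300,200:400],(800,600))])
cv2.imwrite('pics/sc.png',im[:,:,::-1]); 
im=cv2.resize(b['p'][150:300,180:380],(800,600)); cv2.imwrite('pics/si.png',im[:,:,::-1])
C=np.vstack([world(c,x['d'],x['d']>0) for c,x in (('scene',a),('side',b))])
C=C[(C[:,0]>.3)&(C[:,0]<.75)&(C[:,1]>-.35)&(C[:,1]<.3)]
pin=C[(C[:,2]>.06)&(C[:,2]<.1)&(abs(C[:,0]-.57)<.07)&(abs(C[:,1]-.06)<.07)]
print('pin pts',len(pin),np.median(pin,0),np.percentile(pin,[5,95],axis=0))
ep=C[(C[:,2]>.045)&(C[:,2]<.072)&(C[:,0]<.54)&(C[:,0]>.4)&(C[:,1]>.08)&(C[:,1]<.2)]
print('endplate',len(ep),cv2.minAreaRect((ep[:,:2]*1000).astype(np.float32)),np.percentile(ep,[2,98],axis=0))
t=ep[ep[:,2]>.063]; print('top',len(t),cv2.minAreaRect((t[:,:2]*1000).astype(np.float32)),t[:,:2].mean(0))
st=C[(abs(C[:,2]-.012)<.002)]; print('stage',cv2.minAreaRect((st[:,:2]*1000).astype(np.float32)))
# height map topdown
g=np.zeros((650,450),np.float32)
for x,y,z in C: 
    i=int((.3-y)*1000);j=int((x-.3)*1000)
    if 0<=i<650 and 0<=j<450: g[i,j]=max(g[i,j],z)
v=cv2.applyColorMap(np.clip(cv2.dilate(g,np.ones((4,4)))*2200,0,255).astype(np.uint8),cv2.COLORMAP_JET)
cv2.imwrite('pics/top.png',v[50:650])
```

```text
pin pts 148 [0.55297887 0.08406789 0.07931151] [[0.54623507 0.07691572 0.06147628]
 [0.55709163 0.09353208 0.09470658]]
endplate 249 ((455.5246887207031, 146.83248901367188), (74.5618667602539, 15.191534996032715), 8.647892951965332) [[0.42330904 0.13894256 0.04564097]
 [0.49098077 0.15746315 0.06736018]]
top 93 ((455.0894470214844, 147.09730529785156), (73.81395721435547, 13.747590065002441), 7.973913192749023) [0.4581725  0.14892033]
stage ((566.6963500976562, 41.97312927246094), (363.0723571777344, 546.3134765625), 7.750639915466309)
```

View pics/sc.png

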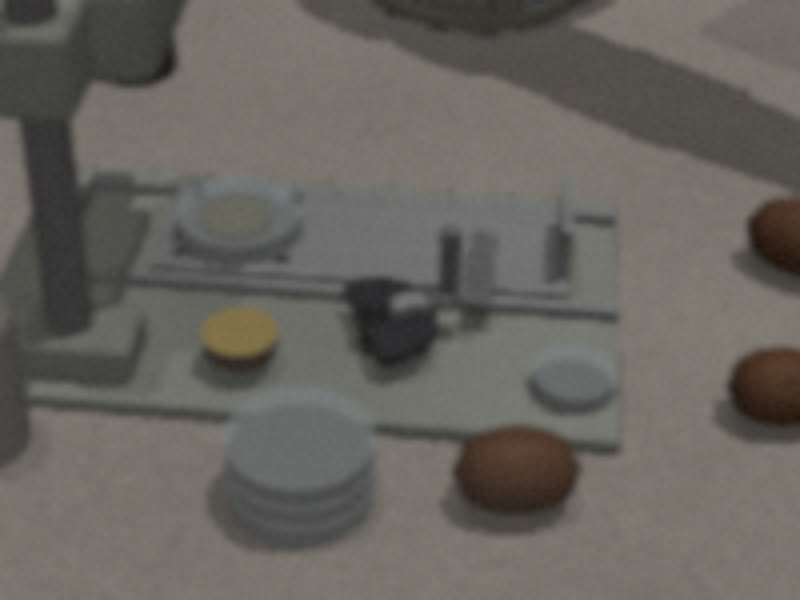

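View pics/top.png

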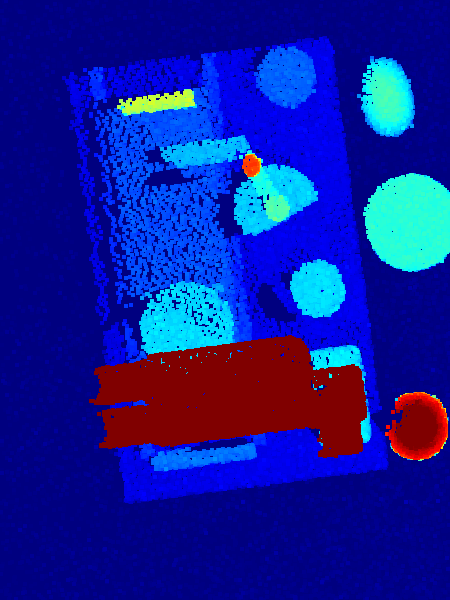

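```bash
cat >> h.py <<'E'
YAW=np.radians(-82.3); O=np.array([.474,.029])
RS=np.array([[np.cos(YAW),-np.sin(YAW)],[np.sin(YAW),np.cos(YAW)]])
def s2w(x,y): return O+RS@np.array([x,y])
def w2s(p): return RS.T@(np.asarray(p)[:2]-O)
def pose(x,y,z,yaw):  # tool down, tool-x at world yaw
    return np.array([x,y,z]), R.from_euler('z',yaw)*R.from_euler('x',np.pi)
def rows(targets,p0=None,r0=None):
    s=r.read_state(); p=s['tool_pos'] if p0 is None else p0; q=R.from_quat(s['tcp_rot']) if r0 is None else r0
    out=[]
    for (tp,tq) in targets:
        t=np.round(q.inv().apply(tp-p)/.075,2); w=np.round((q.inv()*tq).as_rotvec()/np.radians(120),3)
        out.append([*t.tolist(),*w.tolist()]); p=p+q.apply(t*.075); q=q*R.from_rotvec(w*np.radians(120))
    print(str(out).replace(' ','')); print('end',p.round(4))
    return out
def line(pt,n,yaw=None):
    s=r.read_state(); p=s['tool_pos']; tx=R.from_quat(s['tcp_rot']).apply([1,0,0]); y0=np.arctan2(tx[1],tx[0])
    yaw=y0 if yaw is None else yaw; dy=(yaw-y0+np.pi)%(2*np.pi)-np.pi
    return [pose(*(p+(np.array(pt)-p)*k/n),y0+dy*k/n) for k in range(1,n+1)]
def arc(a,off,z): # pose pushing pin: tcp off behind pin
    c=s2w(0,.105); P=c+RS@np.array([-np.sin(a),np.cos(a)])*.05; t=RS@np.array([np.cos(a),np.sin(a)])
    return pose(*(P-off*t),z,np.arctan2(-t[1],-t[0]))
E
python3 - <<'E'
from h import *
P=np.array([.551,.085]); d=w2s(P)-[0,.105]; a=np.arctan2(-d[0],d[1]); print('a',a,np.linalg.norm(d),w2s([.4555,.147]))
p,q=arc(a,.032,.2); x=q.apply([1,0,0]); print(p)
rows(line(p,14,np.arctan2(x[1],x[0])))
E
```

```text
a 2.009383689875473 0.04990114347479403 [-0.11941476 -0.00252282]
[0.52405711 0.0677347  0.2       ]
[[-0.44,-0.31,-0.01,0.0,0.0,-0.032],[-0.42,-0.34,-0.0,0.0,0.0,-0.032],[-0.4,-0.36,-0.01,0.0,0.0,-0.032],[-0.37,-0.39,-0.01,0.0,0.0,-0.032],[-0.35,-0.41,-0.01,0.0,0.0,-0.032],[-0.31,-0.44,-0.0,0.0,0.0,-0.033],[-0.29,-0.46,-0.01,0.0,0.0,-0.032],[-0.25,-0.47,-0.01,0.0,0.0,-0.032],[-0.23,-0.5,-0.01,0.0,0.0,-0.032],[-0.19,-0.5,-0.0,0.0,0.0,-0.032],[-0.15,-0.52,-0.01,0.0,0.0,-0.032],[-0.12,-0.52,-0.01,0.0,0.0,-0.032],[-0.08,-0.53,-0.01,0.0,0.0,-0.032],[-0.05,-0.54,-0.0,0.0,0.0,-0.032]]
end [0.5239 0.0678 0.1998]
```

Call:
move_arm --pt "-0.44 -0.31 -0.01 0 0 -0.032" --pt "-0.42 -0.34 0 0 0 -0.032" --pt "-0.4 -0.36 -0.01 0 0 -0.032" --pt "-0.37 -0.39 -0.01 0 0 -0.032" --pt "-0.35 -0.41 -0.01 0 0 -0.032" --pt "-0.31 -0.44 0 0 0 -0.033" --pt "-0.29 -0.46 -0.01 0 0 -0.032" --pt "-0.25 -0.47 -0.01 0 0 -0.032" --pt "-0.23 -0.5 -0.01 0 0 -0.032" --pt "-0.19 -0.5 0 0 0 -0.032" --pt "-0.15 -0.52 -0.01 0 0 -0.032" --pt "-0.12 -0.52 -0.01 0 0 -0.032" --pt "-0.08 -0.53 -0.01 0 0 -0.032" --pt "-0.05 -0.54 0 0 0 -0.032" --pt "0 0 0 0 0 0" --pt "0 0 0 0 0 0" --hand 1 --grip_force 40

```text
clock: 2.9
tool_pos: [0.524, 0.067, 0.1995]
tcp_rot: [-0.281, 0.96, 0.0, -0.0]
force: [-0.4, 0.1, -0.8]
width: 0.0002
gripper_force: 0.0
```

Run:
```python
from h import *
s=r.read_state(); p,d=shot('wrist'); c=r.get_calibration('wrist')
T=np.eye(4);T[:3,:3]=R.from_quat(s['tcp_rot']).as_matrix();T[:3,3]=s['tool_pos'];M=T@np.array(c['mount'])
im=p.copy()
def pw(P):
    v=np.linalg.inv(M)@np.r_[P,1]; v=v[:3]; th=np.arctan2(np.hypot(v[0],v[1]),v[2]); n=v[:2]/np.hypot(v[0],v[1]); return np.array([c['cx'],c['cy']])+n*th*c['fx']
for P,col in ((np.r_[.551,.085,.095],(255,0,0)),(np.r_[s2w(0,.105),.046],(0,255,0)),(np.r_[s2w(-.063,.082),.036],(0,0,255)),(np.r_[s2w(-.123,0),.066],(255,255,0)),(np.r_[s2w(-.16,.18),.012],(255,0,255)),(np.r_[s2w(-.16,-.085),.012],(255,0,255))):
    uv=pw(P); print(uv.round()); cv2.drawMarker(im,tuple(int(i) for i in uv),col,cv2.MARKER_CROSS,10,1)
print([(round(o['conf'],2),o['centre']) for t in ('cam_pin','nose') for o in r.recognise(t,'wrist')])
cv2.imwrite('pics/w1.png',cv2.resize(im,(800,600))[:,:,::-1]); print(r.tcp_to_grasp)
p,q=arc(2.009,.032,.058); rows(line(p,4))
```

```text
[280. 229.]
[233. 214.]
[295. 216.]
[384. 178.]
[327. 304.]
[426. 121.]
[(0.7, [251.4, 210.7]), (0.51, [414.3, 292.2]), (0.61, [297.5, 131.1]), (0.48, [251.4, 206.2])]
0.0187
[[-0.0,-0.0,0.47,0.0,-0.0,-0.0],[-0.0,-0.01,0.48,0.0,-0.0,-0.0],[-0.0,-0.0,0.47,0.0,-0.0,-0.0],[-0.0,-0.01,0.47,0.0,-0.0,-0.0]]
end [0.524  0.0675 0.0581]
```

View pics/w1.png

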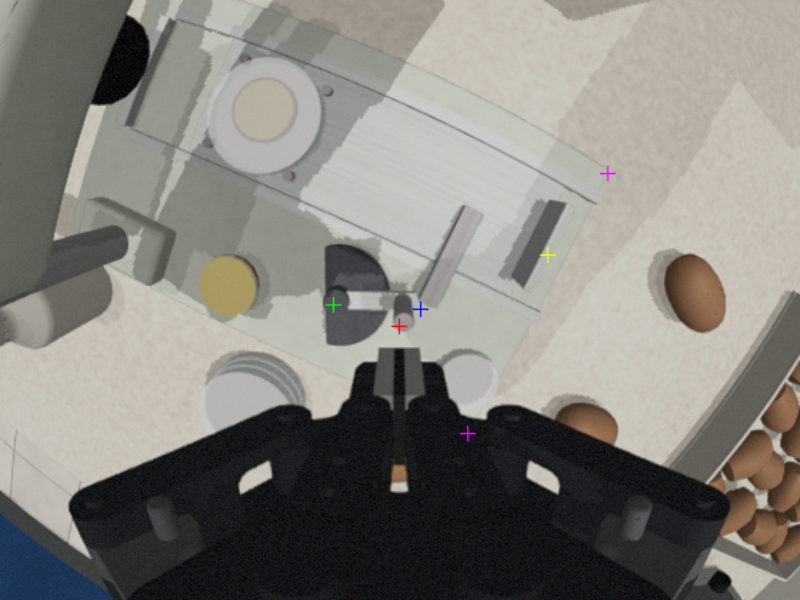

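Call:
move_arm --pt "0 0 0.47 0 0 0" --pt "0 0 0.48 0 0 0" --pt "0 0 0.47 0 0 0" --pt "0 0 0.47 0 0 0" --pt "0 0 0 0 0 0"

```text
clock: 3.55
tool_pos: [0.519, 0.0692, 0.0539]
tcp_rot: [-0.283, 0.959, 0.001, -0.004]
force: [-0.1, -0.1, 0.5]
width: 0.0
gripper_force: 0.0
```

Run:
```python
from h import *
rows([arc(2.009,.025,.058)]+[arc(a,.018,.058) for a in np.linspace(2.009,0.25,18)])
```

```text
[[-0.14,-0.05,-0.06,0.002,-0.003,0.001],[-0.09,-0.0,0.0,0.0,-0.0,-0.0],[-0.07,0.02,0.0,0.0,-0.0,0.049],[-0.07,0.02,0.0,0.0,-0.001,0.05],[-0.07,0.02,0.0,0.0,0.0,0.049],[-0.07,0.02,0.0,0.0,0.0,0.05],[-0.07,0.03,0.0,0.0,0.0,0.049],[-0.07,0.02,0.0,0.001,0.0,0.049],[-0.07,0.02,0.0,-0.0,0.0,0.05],[-0.07,0.02,0.0,-0.0,0.0,0.049],[-0.07,0.02,0.0,-0.0,0.0,0.05],[-0.07,0.02,0.0,-0.0,0.0,0.049],[-0.07,0.03,0.0,-0.0,0.0,0.049],[-0.08,0.02,0.0,-0.0,0.0,0.05],[-0.07,0.02,0.0,-0.0,0.001,0.049],[-0.07,0.02,0.0,-0.0,-0.0,0.05],[-0.07,0.02,0.0,-0.0,-0.0,0.049],[-0.07,0.02,0.0,-0.0,-0.0,0.049],[-0.07,0.02,0.0,-0.0,-0.0,0.05]]
end [0.6177 0.0783 0.0583]
```

Call:
move_arm --pt "0 0 0 0 0 0" --pt "0 0 0 0 0 0" --pt "0 0 0 0 0 0"

```text
clock: 3.85
tool_pos: [0.5257, 0.0681, 0.0603]
tcp_rot: [-0.283, 0.959, -0.001, 0.002]
force: [0.2, -0.1, 0.3]
width: 0.0
gripper_force: 0.0
```

Run:
```python
from h import *
rows([arc(2.009,.028,.058),arc(2.009,.024,.058),arc(2.009,.02,.058),arc(2.009,.018,.058)]+[arc(a,.018,.058) for a in np.linspace(2.009,1.1,17)[1:]])
```

```text
[[-0.03,0.01,0.03,-0.001,0.002,0.0],[-0.06,-0.0,0.0,-0.0,-0.0,0.0],[-0.05,-0.0,0.0,-0.0,-0.0,0.0],[-0.03,-0.0,0.0,-0.0,-0.0,0.0],[-0.03,0.01,0.0,-0.0,-0.0,0.027],[-0.04,0.01,0.0,-0.0,-0.0,0.027],[-0.04,0.02,0.0,-0.0,-0.0,0.028],[-0.04,0.01,0.0,-0.0,-0.0,0.027],[-0.04,0.01,0.0,-0.0,-0.0,0.027],[-0.04,0.01,0.0,-0.0,-0.0,0.027],[-0.03,0.02,0.0,-0.0,-0.0,0.027],[-0.04,0.01,0.0,-0.0,-0.0,0.027],[-0.04,0.01,0.0,-0.0,-0.0,0.027],[-0.04,0.01,0.0,-0.0,-0.0,0.027],[-0.04,0.02,0.0,-0.0,-0.0,0.028],[-0.03,0.01,0.0,-0.0,-0.0,0.027],[-0.04,0.01,0.0,-0.0,-0.0,0.027],[-0.04,0.01,0.0,-0.0,-0.0,0.027],[-0.04,0.02,0.0,-0.0,-0.0,0.027],[-0.04,0.01,0.0,-0.0,-0.0,0.027]]
end [0.5778 0.0962 0.058 ]
```

Call:
move_arm --pt "-0.05 0 0 0 0 0" --pt "-0.05 0 0 0 0 0" --pt "-0.05 0 0 0 0 0" --pt "-0.04 0 0 0 0 0" --pt "-0.03 0.01 0 0 0 0.027" --pt "-0.04 0.01 0 0 0 0.027" --pt "-0.04 0.02 0 0 0 0.028" --pt "-0.04 0.01 0 0 0 0.027" --pt "-0.04 0.01 0 0 0 0.027" --pt "-0.04 0.01 0 0 0 0.027" --pt "-0.03 0.02 0 0 0 0.027" --pt "-0.04 0.01 0 0 0 0.027" --pt "-0.04 0.01 0 0 0 0.027" --pt "-0.04 0.01 0 0 0 0.027" --pt "-0.04 0.02 0 0 0 0.028" --pt "-0.03 0.01 0 0 0 0.027" --pt "-0.04 0.01 0 0 0 0.027" --pt "-0.04 0.01 0 0 0 0.027" --pt "-0.04 0.02 0 0 0 0.027" --pt "-0.04 0.01 0 0 0 0.027"

```text
clock: 5.85
tool_pos: [0.5778, 0.0963, 0.0578]
tcp_rot: [0.169, 0.986, 0.0, -0.0]
force: [-0.5, -0.5, 0.4]
width: -0.0
gripper_force: 0.0
```

Run:
```python
from h import *
s=r.read_state(); p,d=shot('wrist','w2.png'); print(s['force'],s['tool_pos'])
ps,d=shot('scene')
o=r.outline_of('cam_pin','scene'); C=world('scene',d,d>0)
pin=C[(C[:,2]>.065)&(C[:,2]<.093)&(np.hypot(C[:,0]-.578,C[:,1]-.043)<.065)]; print(len(pin),np.median(pin,0))
rows([arc(a,.018,.058) for a in np.linspace(1.1,.0,20)[1:]])
```

```text
[-0.53747767 -0.45957207  0.36146431] [0.57781116 0.0962959  0.0578395 ]
17 [0.55474488 0.08482953 0.0702661 ]
[[-0.04,0.01,-0.0,-0.0,-0.0,0.028],[-0.04,0.01,-0.0,-0.0,-0.0,0.028],[-0.03,0.02,-0.0,-0.0,-0.0,0.028],[-0.04,0.01,-0.0,-0.0,-0.0,0.027],[-0.04,0.01,-0.0,-0.0,-0.0,0.028],[-0.04,0.02,-0.0,-0.0,-0.0,0.027],[-0.04,0.01,-0.0,-0.0,-0.0,0.028],[-0.04,0.01,-0.0,-0.0,-0.0,0.028],[-0.04,0.01,-0.0,-0.0,-0.0,0.027],[-0.04,0.02,-0.0,-0.0,-0.0,0.028],[-0.04,0.01,-0.0,-0.0,-0.0,0.028],[-0.04,0.01,-0.0,-0.0,-0.0,0.027],[-0.03,0.02,-0.0,-0.0,-0.0,0.028],[-0.04,0.01,-0.0,-0.0,-0.0,0.028],[-0.04,0.01,-0.0,-0.0,-0.0,0.027],[-0.04,0.01,-0.0,-0.0,-0.0,0.028],[-0.04,0.02,-0.0,-0.0,-0.0,0.028],[-0.04,0.01,-0.0,-0.0,-0.0,0.027],[-0.04,0.01,-0.0,-0.0,-0.0,0.028]]
end [0.625  0.0674 0.0578]
```

View pics/w2.png

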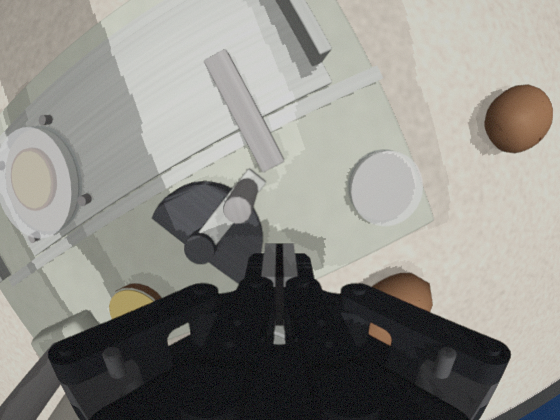

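```bash
cat >> h.py <<'E'
def wproj(P,s):
    c=r.get_calibration('wrist'); T=np.eye(4);T[:3,:3]=R.from_quat(s['tcp_rot']).as_matrix();T[:3,3]=s['tool_pos'];M=T@np.array(c['mount'])
    v=(np.linalg.inv(M)@np.r_[P,1])[:3]; h=np.hypot(v[0],v[1]); return np.array([c['cx'],c['cy']])+v[:2]/h*np.arctan2(h,v[2])*c['fx']
E
python3 - <<'E'
from h import *
s=r.read_state(); c=r.get_calibration('wrist'); print(np.array(c['mount']).round(3),c['fx'],c['cx'],c['cy'])
t=s['tool_pos']; print('tcp',wproj(t,s)); q=R.from_quat(s['tcp_rot'])
for o in ([.011,0,0],[-.011,0,0],[0,.0145,0],[0,-.0145,0]): print(o,wproj(t+q.apply(o),s))
for z in (.046,.095): print('pin',wproj(np.r_[.551,.085,z],s))
print('axis',wproj(np.r_[s2w(0,.105),.046],s),'nose',wproj(np.r_[s2w(-.063,.082),.036],s))
E
```

```text
[[ 0.    -0.965 -0.261  0.066]
 [ 1.     0.001 -0.001 -0.   ]
 [ 0.001 -0.261  0.965 -0.181]
 [ 0.     0.     0.     1.   ]] 325.19226210127806 278.99114142576866 205.84816596453302
tcp [279.91073857 233.93496353]
[0.011, 0, 0] [279.93490104 216.17823975]
[-0.011, 0, 0] [279.88570259 251.01098002]
[0, 0.0145, 0] [304.3474371  233.89498674]
[0, -0.0145, 0] [255.46602949 233.86928668]
pin [248.22712244 193.93279863]
pin [238.56390413 217.64491066]
axis [203.5895468  252.58882845] nose [273.14119893 175.46081089]
```

Run:
```python
from h import *
s=r.read_state(); t=s['tool_pos']
for cam in ('scene','side'):
    p,d=shot(cam,cam+'2.png'); C=world(cam,d,d>0)
    if cam=='side': u=proj(cam,t)[0].astype(int); print(u); cv2.imwrite('pics/si2.png',cv2.resize(p[max(u[1]-90,0):u[1]+60,u[0]-100:u[0]+100],(800,600),interpolation=cv2.INTER_CUBIC)[:,:,::-1])
    for z in np.arange(.03,.14,.01):
        m=C[(abs(C[:,2]-z)<.005)&(np.hypot(*(C[:,:2]-t[:2]).T)<.05)]; print(cam,z.round(3),len(m),np.percentile(m[:,:2],[5,95],axis=0).round(3).tolist() if len(m) else '')
```

```text
scene 0.03 56 [[0.54, 0.063], [0.609, 0.111]]
scene 0.04 205 [[0.539, 0.051], [0.605, 0.105]]
scene 0.05 68 [[0.551, 0.048], [0.584, 0.093]]
scene 0.06 19 [[0.549, 0.082], [0.556, 0.094]]
scene 0.07 13 [[0.552, 0.081], [0.557, 0.092]]
scene 0.08 3 [[0.552, 0.081], [0.557, 0.087]]
scene 0.09 0 
scene 0.1 14 [[0.584, 0.089], [0.589, 0.103]]
scene 0.11 36 [[0.579, 0.083], [0.591, 0.111]]
scene 0.12 40 [[0.579, 0.083], [0.591, 0.111]]
scene 0.13 41 [[0.58, 0.085], [0.59, 0.111]]
scene 0.14 49 [[0.579, 0.075], [0.596, 0.113]]
[286 211]
side 0.03 19 [[0.531, 0.054], [0.595, 0.095]]
side 0.04 150 [[0.549, 0.052], [0.604, 0.08]]
side 0.05 38 [[0.549, 0.048], [0.575, 0.081]]
side 0.06 16 [[0.547, 0.077], [0.558, 0.087]]
side 0.07 19 [[0.549, 0.076], [0.557, 0.087]]
side 0.08 17 [[0.547, 0.076], [0.556, 0.087]]
side 0.09 28 [[0.547, 0.076], [0.558, 0.089]]
side 0.1 16 [[0.565, 0.083], [0.59, 0.098]]
side 0.11 33 [[0.571, 0.08], [0.592, 0.103]]
side 0.12 38 [[0.572, 0.08], [0.592, 0.103]]
side 0.13 29 [[0.581, 0.079], [0.592, 0.101]]
side 0.14 43 [[0.581, 0.068], [0.6, 0.114]]
```

View pics/si2.png

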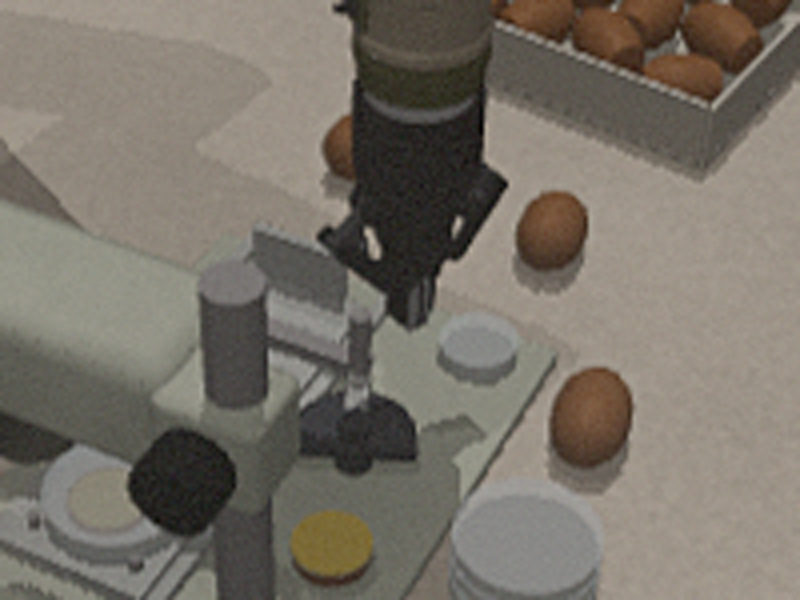

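Run:
```python
from h import *
s=r.read_state(); t=s['tool_pos']
for cam in ('scene','side'):
    p,d=shot(cam); C=world(cam,d,d>0)
    m=C[(np.hypot(*(C[:,:2]-t[:2]).T)<.02)&(C[:,2]>.06)]; print(cam,np.sort(m[:,2])[:15].round(4))
p0,q0=arc(1.1,.018,.058)
T=line((.5778,.0963,.105),1)
pre,q=arc(2.009,.034,.105); x=q.apply([1,0,0]); 
L=[pose(*(np.r_[.5778,.0963,.105]+(pre-np.r_[.5778,.0963,.105])*k/8),np.radians(160.5)+k/8*((np.arctan2(x[1],x[0])-np.radians(160.5)+np.pi)%(2*np.pi)-np.pi)) for k in range(1,9)]
rows(T+L)
```

```text
scene [0.098  0.0981 0.0988 0.1006 0.1007 0.1009 0.1021 0.1027 0.1037 0.1037
 0.104  0.104  0.1041 0.1043 0.1052]
side [0.0964 0.0995 0.0997 0.0998 0.1    0.1009 0.1021 0.1023 0.1023 0.1027
 0.1027 0.1034 0.1036 0.1038 0.1041]
[[-0.0,0.0,-0.63,-0.0,-0.0,0.0],[0.07,-0.07,0.0,0.0,-0.0,-0.052],[0.08,-0.07,0.0,0.0,-0.0,-0.055],[0.08,-0.06,0.0,0.0,-0.0,-0.054],[0.1,-0.05,0.0,0.0,-0.0,-0.055],[0.09,-0.04,0.0,0.0,-0.0,-0.054],[0.1,-0.03,0.0,0.0,-0.0,-0.055],[0.11,-0.01,0.0,0.0,-0.0,-0.054],[0.1,-0.01,0.0,0.0,-0.0,-0.055]]
end [0.5227 0.0664 0.1052]
```

Call:
move_arm --pt "0 0 -0.63 0 0 0" --pt "0.07 -0.07 0 0 0 -0.052" --pt "0.08 -0.07 0 0 0 -0.055" --pt "0.08 -0.06 0 0 0 -0.054" --pt "0.1 -0.05 0 0 0 -0.055" --pt "0.09 -0.04 0 0 0 -0.054" --pt "0.1 -0.03 0 0 0 -0.055" --pt "0.11 -0.01 0 0 0 -0.054" --pt "0.1 -0.01 0 0 0 -0.055" --pt "0 0 0.2 0 0 0" --pt "0 0 0.2 0 0 0" --pt "0 0 0.2 0 0 0" --pt "0 0 0.2 0 0 0" --pt "0 0 0.2 0 0 0" --pt "0 0 0 0 0 0" --pt "0 0 0 0 0 0" --pt "0 0 0 0 0 0" --pt "0 0 0 0 0 0"

```text
clock: 8.0
tool_pos: [0.5237, 0.0664, 0.0313]
tcp_rot: [-0.282, 0.959, -0.0, 0.001]
force: [0.1, -0.0, -0.5]
width: 0.0002
gripper_force: 0.0
```

Run:
```python
from h import *
s=r.read_state(); t=s['tool_pos']; print(t,s['force'])
for cam in ('scene','side'):
    p,d=shot(cam); C=world(cam,d,d>0)
    m=C[(np.hypot(*(C[:,:2]-t[:2]).T)<.02)&(C[:,2]>.045)]; print(cam,np.sort(m[:,2])[:12].round(4))
    if cam=='side': u=proj(cam,t)[0].astype(int); cv2.imwrite('pics/si3.png',cv2.resize(p[u[1]-70:u[1]+35,u[0]-70:u[0]+70],(800,600),interpolation=cv2.INTER_CUBIC)[:,:,::-1])
```

```text
[0.52366006 0.06644192 0.03125215] [ 0.07517139 -0.00647933 -0.45027218]
scene [0.0705 0.071  0.0724 0.073  0.0738 0.0754 0.0763 0.0764 0.0766 0.0768
 0.077  0.0775]
side [0.0707 0.0721 0.0724 0.0729 0.0734 0.0745 0.0756 0.0756 0.0763 0.0766
 0.0767 0.0768]
```

View pics/si3.png

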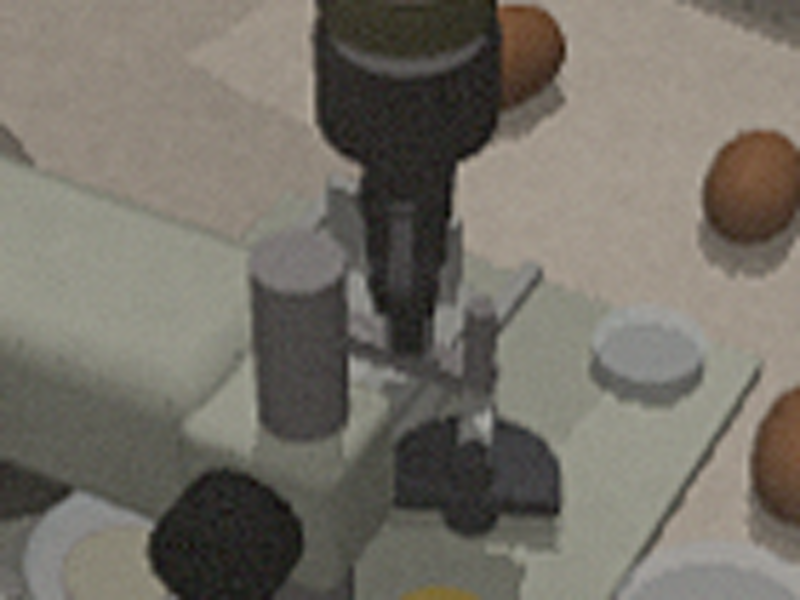

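The picture shows the shut fingertips at about (410,350), beside the pin at (480,300–390), on the slide side of it. The tips end about 40 mm above the reported TCP, so I correct z for that from here on.

Call:
move_arm --pt "-0.05 0 0 0 0 0" --pt "-0.05 0 0 0 0 0" --pt "-0.06 0 0 0 0 0" --pt "-0.05 0 0 0 0 0" --pt "-0.03 0.01 0 0 0 0.027" --pt "-0.04 0.01 0 0 0 0.027" --pt "-0.04 0.02 0 0 0 0.028" --pt "-0.04 0.01 0 0 0 0.027" --pt "-0.04 0.01 0 0 0 0.027" --pt "-0.04 0.01 0 0 0 0.027" --pt "-0.03 0.02 0 0 0 0.027" --pt "-0.04 0.01 0 0 0 0.027" --pt "-0.04 0.01 0 0 0 0.027" --pt "-0.04 0.01 0 0 0 0.027" --pt "-0.04 0.02 0 0 0 0.028" --pt "-0.03 0.01 0 0 0 0.027" --pt "-0.04 0.01 0 0 0 0.027" --pt "-0.04 0.01 0 0 0 0.027" --pt "-0.04 0.02 0 0 0 0.027" --pt "-0.04 0.01 0 0 0 0.027"

```text
clock: 10.1
tool_pos: [0.5768, 0.0956, 0.0297]
tcp_rot: [0.169, 0.986, -0.0, -0.001]
force: [-2.1, -1.0, 0.8]
width: -0.0001
gripper_force: 1.1
```

```bash
cat >> h.py <<'E'
def look():
    s=r.read_state(); t=s['tool_pos']; print('tcp stage',w2s(t).round(4),t[2].round(4),'force',s['force'].round(1))
    c=s2w(0,.105)
    for cam in ('scene','side'):
        p,d=shot(cam); C=world(cam,d,d>0)
        m=C[(C[:,2]>.05)&(C[:,2]<.093)&(np.hypot(*(C[:,:2]-c).T)<.075)]
        m=m[(np.linalg.norm(m[:,:2]-t[:2],axis=1)>.0175)]
        e=np.median(m,0) if len(m) else None
        if e is not None: k=w2s(e)-[0,.105]; print(cam,'pin',len(m),k.round(4),'a',np.arctan2(-k[0],k[1]).round(2))
        L=C[(abs(C[:,2]-.046)<.003)&(np.hypot(*(C[:,:2]-c).T)<.06)]
        if len(L)>3: k=np.array([w2s(x) for x in L]).mean(0)-[0,.105]; print(' lever',len(L),k.round(4))
        S=np.array([w2s(x) for x in C[(C[:,2]>.058)&(C[:,2]<.072)]]); S=S[(abs(S[:,1])<.032)&(S[:,0]>-.16)&(S[:,0]<-.03)]
        print(' endplate',len(S),np.percentile(S[:,0],[5,50,95]).round(4) if len(S) else '')
E
python3 - <<'E'
from h import *
look()
E
```

```text
tcp stage [-0.0522  0.1108] 0.0297 force [-2.1 -1.   0.8]
scene pin 101 [-0.0429  0.0262] a 1.02
 lever 82 [-0.0257  0.014 ]
 endplate 44 [-0.1264 -0.1235 -0.1206]
side pin 104 [-0.0348  0.024 ] a 0.97
 lever 81 [-0.0187  0.0135]
 endplate 80 [-0.1232 -0.1166 -0.114 ]
```

Call:
move_arm --pt "-0.04 0.01 0 0 0 0.028" --pt "-0.04 0.01 0 0 0 0.028" --pt "-0.03 0.02 0 0 0 0.028" --pt "-0.04 0.01 0 0 0 0.027" --pt "-0.04 0.01 0 0 0 0.028" --pt "-0.04 0.02 0 0 0 0.027" --pt "-0.04 0.01 0 0 0 0.028" --pt "-0.04 0.01 0 0 0 0.028" --pt "-0.04 0.01 0 0 0 0.027" --pt "-0.04 0.02 0 0 0 0.028" --pt "-0.04 0.01 0 0 0 0.028" --pt "-0.04 0.01 0 0 0 0.027" --pt "-0.03 0.02 0 0 0 0.028" --pt "-0.04 0.01 0 0 0 0.028" --pt "-0.04 0.01 0 0 0 0.027" --pt "-0.04 0.01 0 0 0 0.028" --pt "-0.04 0.02 0 0 0 0.028" --pt "0 0 0 0 0 0" --pt "0 0 0 0 0 0"

```text
clock: 12.1
tool_pos: [0.6223, 0.0726, 0.0301]
tcp_rot: [0.613, 0.79, 0.0, -0.0]
force: [-0.4, 1.2, -0.5]
width: 0.0001
gripper_force: 0.6
```

Run:
```python
from h import *
look()
```

```text
tcp stage [-0.0233  0.1528] 0.0301 force [-0.4  1.2 -0.5]
scene pin 44 [-0.0025  0.0511] a 0.05
 lever 20 [-0.0065  0.0531]
 endplate 42 [-0.1265 -0.1236 -0.1207]
side pin 100 [0.0023 0.0476] a -0.05
 lever 87 [0.0021 0.0236]
 endplate 76 [-0.1243 -0.118  -0.1146]
```

Run:
```python
from h import *
s=r.read_state();p=s['tool_pos'];tx=R.from_quat(s['tcp_rot']).apply([1,0,0]);y0=np.arctan2(tx[1],tx[0]);y1=YAW+np.pi
def st(x,y,z,f): return pose(*s2w(x,y),z,y0+(y1-y0)*f)
a=w2s(p)
L=[st(a[0]-.02*k/2,a[1],p[2],0) for k in (1,2)]+[st(a[0]-.02,a[1],p[2]+.07*k/2,0) for k in (1,2)]
b=np.r_[a[0]-.02,a[1],p[2]+.07]; e=np.r_[-.153,0,.1]
L+=[st(*(b+(e-b)*k/5),k/5) for k in range(1,6)]
L+=[st(-.153,0,.1-.092*k/4,1) for k in range(1,5)]
rows(L)
```

```text
[[0.13,0.02,0.0,0.0,-0.0,-0.0],[0.13,0.01,0.0,0.0,-0.0,-0.0],[0.01,0.0,-0.47,0.0,-0.0,-0.0],[-0.0,0.0,-0.46,0.0,-0.0,-0.0],[0.33,-0.37,-0.0,0.0,-0.0,0.011],[0.33,-0.38,-0.0,0.0,-0.0,0.011],[0.32,-0.39,-0.0,0.0,-0.0,0.011],[0.31,-0.39,-0.0,0.0,-0.0,0.011],[0.3,-0.4,-0.0,0.0,-0.0,0.011],[0.0,-0.0,0.31,0.0,-0.0,0.0],[0.0,-0.0,0.3,0.0,-0.0,0.0],[0.0,-0.0,0.31,0.0,-0.0,0.0],[0.0,-0.0,0.31,0.0,-0.0,0.0]]
end [0.4536 0.1803 0.0077]
```

Call:
move_arm --pt "0.13 0.02 0 0 0 0" --pt "0.13 0.01 0 0 0 0" --pt "0.01 0 -0.47 0 0 0" --pt "0 0 -0.46 0 0 0" --pt "0.33 -0.37 0 0 0 0.011" --pt "0.33 -0.38 0 0 0 0.011" --pt "0.32 -0.39 0 0 0 0.011" --pt "0.31 -0.39 0 0 0 0.011" --pt "0.3 -0.4 0 0 0 0.011" --pt "0 0 0 0 0 0" --pt "0 0 0 0 0 0" --pt "0 0 0 0 0 0"

```text
clock: 13.4
tool_pos: [0.455, 0.1806, 0.1005]
tcp_rot: [0.658, 0.753, 0.001, 0.001]
force: [-0.3, -0.2, -0.2]
width: -0.0002
gripper_force: 0.0
```

Run:
```python
from h import *
look()
Cs=[]
for cam in ('scene','side'):
    p,d=shot(cam,cam+'4.png'); Cs.append(world(cam,d,d>0))
C=np.vstack(Cs); S=np.c_[np.array([w2s(x) for x in C]),C[:,2]]
m=S[(S[:,2]>.033)&(S[:,2]<.05)&(abs(S[:,0])<.045)&(S[:,1]>.07)&(S[:,1]<.15)]
# flat edge: min y per x bin
for x in np.arange(-.035,.036,.01):
    q=m[abs(m[:,0]-x)<.005]; print(x.round(3),len(q),np.percentile(q[:,1],5).round(4) if len(q) else '')
g=np.zeros((600,450),np.float32)
for x,y,z in C:
    i=int((.25-y)*1000);j=int((x-.3)*1000)
    if 0<=i<600 and 0<=j<450: g[i,j]=max(g[i,j],z)
v=cv2.applyColorMap(np.clip(cv2.dilate(g,np.ones((4,4)))*2200,0,255).astype(np.uint8),cv2.COLORMAP_JET)
cv2.imwrite('pics/top4.png',v)
```

```text
tcp stage [-0.1528  0.0015] 0.1005 force [-0.3 -0.2 -0.2]
scene pin 89 [-0.0056  0.0514] a 0.11
 lever 19 [-0.0064  0.0502]
 endplate 43 [-0.1265 -0.1236 -0.1207]
side pin 98 [0.0025 0.0478] a -0.05
 lever 85 [0.0014 0.0246]
 endplate 77 [-0.1248 -0.1175 -0.1147]
-0.035 66 0.0905
-0.025 98 0.091
-0.015 69 0.0924
-0.005 39 0.1015
0.005 107 0.0984
0.015 120 0.0968
0.025 92 0.0969
0.035 57 0.0969
```

View pics/top4.png

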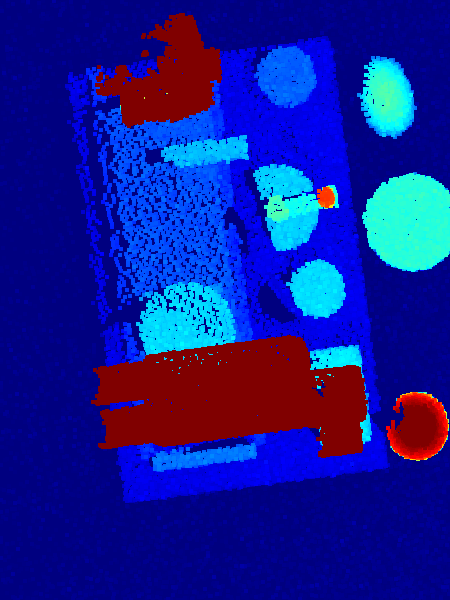

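Call:
move_arm --pt "0 0 0.31 0 0 0" --pt "0 0 0.3 0 0 0" --pt "0 0 0.3 0 0 0" --pt "0 0 0.28 0 0 0" --pt "0 0 0 0 0 0" --pt "0 0 0 0 0 0" --pt "0 0 0 0 0 0" --pt "0 0 0 0 0 0"

```text
clock: 14.4
tool_pos: [0.455, 0.1805, 0.012]
tcp_rot: [0.659, 0.752, 0.001, 0.001]
force: [0.5, -0.3, -0.1]
width: -0.0001
gripper_force: 0.0
```

Run:
```python
from h import *
s=r.read_state(); t=s['tool_pos']; print(t,w2s(t),s['force'])
for cam in ('scene','side'):
    p,d=shot(cam); C=world(cam,d,d>0)
    m=C[(np.hypot(*(C[:,:2]-t[:2]).T)<.02)&(C[:,2]>.03)]; print(cam,np.sort(m[:,2])[:12].round(4))
```

```text
[0.45502334 0.18047895 0.01200538] [-0.1526557   0.00149054] [ 0.54904369 -0.31879162 -0.14410245]
scene [0.0509 0.0511 0.0512 0.0517 0.0525 0.0526 0.0529 0.053  0.0535 0.0576
 0.0578 0.0582]
side [0.0503 0.0525 0.0526 0.0547 0.0554 0.0556 0.0556 0.0561 0.057  0.0572
 0.0573 0.058 ]
```

Call:
move_arm --pt "-0.04 0 0 0 0 0" --pt "-0.04 0 0 0 0 0" --pt "-0.04 0 0 0 0 0" --pt "-0.04 0 0 0 0 0" --pt "-0.04 0 0 0 0 0" --pt "-0.04 0 0 0 0 0" --pt "-0.04 0 0 0 0 0" --pt "-0.04 0 0 0 0 0" --pt "-0.04 0 0 0 0 0" --pt "-0.04 0 0 0 0 0" --pt "-0.04 0 0 0 0 0" --pt "-0.04 0 0 0 0 0"

```text
clock: 15.7
tool_pos: [0.4585, 0.1444, 0.0108]
tcp_rot: [0.659, 0.752, 0.0, -0.0]
force: [-0.0, 3.6, -0.8]
width: 0.0002
gripper_force: 1.8
```

Run:
```python
from h import *
look()
```

```text
tcp stage [-1.164e-01  1.000e-04] 0.0108 force [-0.   3.6 -0.8]
scene pin 88 [-0.0056  0.0506] a 0.11
 lever 17 [-0.0063  0.0493]
 endplate 69 [-0.1251 -0.105  -0.099 ]
side pin 100 [0.0026 0.0481] a -0.05
 lever 89 [0.0015 0.0236]
 endplate 113 [-0.115  -0.0989 -0.0939]
```

Call:
move_arm --pt "-0.04 0 0 0 0 0" --pt "-0.04 0 0 0 0 0" --pt "-0.04 0 0 0 0 0" --pt "-0.04 0 0 0 0 0" --pt "-0.04 0 0 0 0 0" --pt "-0.04 0 0 0 0 0" --pt "-0.04 0 0 0 0 0" --pt "-0.04 0 0 0 0 0" --pt "-0.04 0 0 0 0 0" --pt "-0.04 0 0 0 0 0" --pt "-0.04 0 0 0 0 0" --pt "-0.03 0 0 0 0 0" --pt "-0.02 0 0 0 0 0"

```text
clock: 17.1
tool_pos: [0.4634, 0.1079, 0.0108]
tcp_rot: [0.659, 0.752, 0.0, -0.0]
force: [-0.5, 3.5, 0.4]
width: -0.0002
gripper_force: 1.7
```

Call:
move_arm --pt "-0.02 0 0 0 0 0" --pt "-0.02 0 0 0 0 0" --pt "0 0 0 0 0 0"

```text
clock: 17.4
tool_pos: [0.4638, 0.1049, 0.0108]
tcp_rot: [0.659, 0.752, -0.0, 0.0]
force: [0.4, 1.8, -0.4]
width: 0.0002
gripper_force: 1.1
```

Run:
```python
from h import *
look()
```

```text
tcp stage [-0.0766  0.0001] 0.0108 force [ 0.4  1.8 -0.4]
scene pin 84 [-0.006   0.0511] a 0.12
 lever 21 [-0.0059  0.0478]
 endplate 75 [-0.0879 -0.0667 -0.0594]
side pin 98 [0.0025 0.048 ] a -0.05
 lever 84 [0.0018 0.0251]
 endplate 58 [-0.0807 -0.0604 -0.055 ]
```

Call:
move_arm --pt "-0.01 0 0 0 0 0" --pt "-0.01 0 0 0 0 0" --pt "-0.01 0 0 0 0 0" --pt "-0.01 0 0 0 0 0" --pt "0 0 0 0 0 0"

```text
clock: 18.0
tool_pos: [0.4642, 0.1021, 0.0108]
tcp_rot: [0.659, 0.752, 0.0, 0.0]
force: [-0.7, 2.0, 0.4]
width: -0.0001
gripper_force: 1.5
```

Call:
move_arm --pt "-0.01 0 0 0 0 0" --pt "-0.01 0 0 0 0 0" --pt "0 0 0 0 0 0"

```text
clock: 18.3
tool_pos: [0.4644, 0.1006, 0.0108]
tcp_rot: [0.659, 0.752, -0.0, 0.0]
force: [-0.2, 3.6, -0.0]
width: -0.0002
gripper_force: 1.4
```

Call:
move_arm --pt "-0.01 0 0 0 0 0" --pt "-0.01 0 0 0 0 0" --pt "0 0 0 0 0 0"

```text
clock: 18.6
tool_pos: [0.4644, 0.1003, 0.0108]
tcp_rot: [0.658, 0.753, 0.001, -0.001]
force: [-0.4, 6.7, 0.2]
width: 0.0002
gripper_force: 3.6
```

Call:
move_arm --pt "-0.01 0 0 0 0 0" --pt "-0.01 0 0 0 0 0" --pt "0 0 0 0 0 0"

```text
clock: 18.9
tool_pos: [0.4642, 0.1003, 0.0109]
tcp_rot: [0.658, 0.753, 0.002, -0.002]
force: [-1.8, 11.7, 2.1]
width: 0.0
gripper_force: 6.2
```

Call:
move_arm --pt "0.1 0 0 0 0 0" --pt "0.2 0 0 0 0 0" --pt "0.2 0 0 0 0 0" --pt "0 0 -0.4 0 0 0" --pt "0 0 -0.5 0 0 0" --pt "0.3 0 -0.5 0 0 0" --pt "0.4 0 -0.3 0 0 0" --pt "0.4 0 0 0 0 0" --pt "0 0 0 0 0 0" --pt "0 0 0 0 0 0" --pt "0 0 0 0 0 0"

```text
clock: 20.0
tool_pos: [0.4486, 0.2157, 0.1378]
tcp_rot: [0.659, 0.752, -0.001, 0.0]
force: [0.5, -0.0, 0.1]
width: -0.0
gripper_force: 0.0
```

Run:
```python
from h import *
look()
a,_=shot('scene'); 
im=cv2.resize(a[150:300,200:400],(800,600),interpolation=cv2.INTER_CUBIC); cv2.imwrite('pics/fin.png',im[:,:,::-1])
```

```text
tcp stage [-1.884e-01 -1.000e-04] 0.1378 force [ 0.5 -0.   0.1]
scene pin 86 [-0.0056  0.051 ] a 0.11
 lever 25 [-0.0072  0.0473]
 endplate 46 [-0.062  -0.0587 -0.0545]
side pin 95 [0.0025 0.0482] a -0.05
 lever 89 [0.0021 0.0243]
 endplate 27 [-0.059  -0.0517 -0.0487]
```

View pics/fin.png

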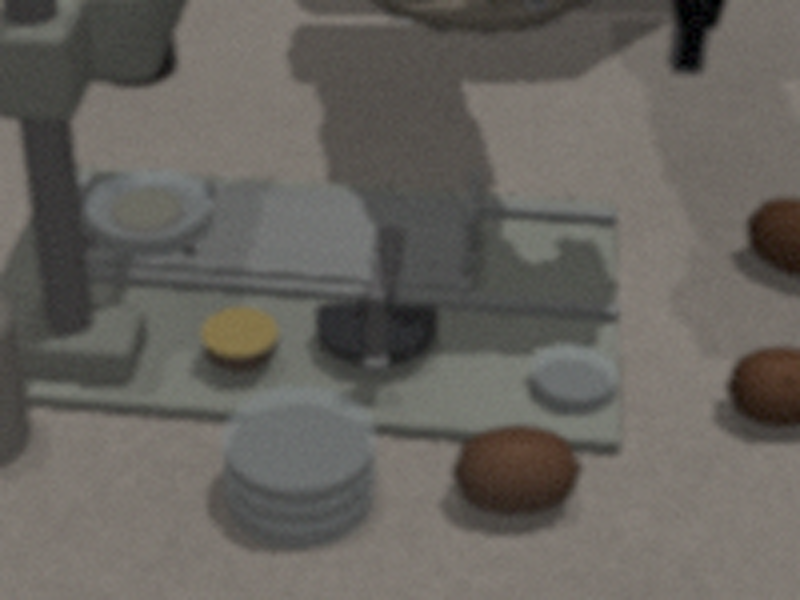

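The slide is home: the end plate has moved 65 mm and the push force rose against the stop. The dish is in its nest at (148,208), the cam's flat lies along the slide, and the bystanders haven't moved.

```bash
python3 -c "
from cell import r
print(r.hand_in())"
```

```text
the job is handed in; nothing more can be done
None
```

I turned the cam to about 0.1 rad from its low point, pushed the slide fully home against its stop with no more than about 12 N read at the wrist at the end of any move, and handed the job in at about 20 s; no verdict came back. My first pass went over the pin without touching it, because the shut fingertips end about 40 mm above the reported TCP, and I corrected for that in the later moves.

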